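Move the seasoning row to the new rack, turned end for end

ROBOT

A 6-joint arm with a two-finger parallel gripper is mounted at the origin on a cart in front of the work surface, level with it; the furniture and walls round the work are solid. World frame = base frame: x ahead of the robot, y to its left, z up, the work surface at z = 0. Lengths are in mm, angles in rad, forces in N, time in s.
With the tool pointing down it reaches from about 275 to 850 mm from the base axis. Payload 19 kg.
Tool frame: the origin (TCP) lies on the centre line of the jaws, within the pads' length; the fingertips stand nose_length ahead of it and the grasp point (between the pads) lies 8 mm behind it (nose_length is the distance from the TCP to the fingertips, in mm); z points along the fingers, y is the line along which they close (so a half turn about z gives the same grasp; the last joint's range is limited). The gripper opens to 85 mm and grips with 20 to 120 N. Pads are 22 mm wide; open, the fingers measure 114 mm over their backs; the gripper's body (76 mm by 85 mm) begins 54 mm behind the grasp point. The pads swing forward as they close: fully open they stand 13 mm farther back than shut.
Start: joints at [1.005, 0.15, 1.437, -0, 1.554, -0.134], TCP at [240.641, 522.191, 242.267] pointing down, gripper open.
Joint ranges: [-2.8, 2.8], [-0.68, 2.1], [0.12, 2.68], [-1.39, 4.53], [0.16, 2.79], [-2.81, 2.81]. Speed limits (rad/s): [1.89, 1.89, 2.22, 3.01, 3.01, 3.01].

INTERFACE

Orientations are given as a unit quaternion [x, y, z, w].
In Python, from plant import * gives the robot as it stands. The module is installed in compiled form; this text tells all that it offers.
- The arm moves only by the tool arm_command, never from a script. Its argument "steps" is a list of rows, each a list of 3 entries, a list of its own where there are three numbers: the shift along the world's x, y, z scaled (see below), then the turn, a rotation vector about the world's x, y, z scaled (see below), then the opening, from -1 (shut) to 1 (fully open). A call has 1 to 10 rows; each row shifts and turns the commanded pose from where the row before left it; what a row does not reach is not made up. The controller multiplies each number of a shift by 3 cm and each number of a turn by 4 degrees. A row lasts 1/12 s, in which the tool goes at most 41.7 mm and 7.16 degrees, less where a joint would pass 70% of its speed; a pose out of reach is approached as far as the arm can. A call with a number of a shift or a turn outside -1 to 1 is refused whole. A call with a gripper value outside its range is refused whole. The fingers move at their own pace and stop on an object; "force" is the grip in N (left out, the last holds). Time passes only in rows, so rows that do not move let the fingers close. It gives the time, the measured TCP pose, the force, the opening and the grip force at its end, in the units of the state.
- sense(): the state, without advancing time (a new reading comes with each control period).
- capture(name): name is "side" or "top"; returns a dict with "frame" (420x560x3 uint8, blue, green, red), "z_map" (420x560 float32, mm along the optical axis (not along the pixel's ray), 0 where there is no reading), "fx", "fy", "cx", "cy" (pixels), "dist" ([k1, k2, p1, p2, k3] as OpenCV has them; the pictures are not rectified), "eye" and "attitude" of the camera in the world. Camera axes: x right, y down, z forward; pixel columns grow to the right and rows downward; lengths in mm; the calibration is good to about 2 mm. A picture is of the moment at which its call begins.
- sign_off(): hands the job in; it is judged then, once.
Trained networks look in the newest picture that a camera, given by its name, has taken for a name from the list of things; names that differ only in an ending like _2 or _b are one class to them, and where a whole thing is asked for, a point or a joint stands for the part that bears it (a point fixed in the world has none). Each returns a list of dicts, best first, with "conf" (0 to 1); they miss things now and then, are a little off and sometimes report something else, mostly with a low value. They report only what shows in the picture. A call takes as long as a camera call.
- regions_of(camera, query): "mask" (420x560 bool, what is visible of it) and "rect" ([left, top, right, bottom] in pixels, round what is visible of it).
The state is a dict: "t": time; "joints": joint angles; "dq": joint speeds; "joint_efforts": joint torques, N m; "eef_pos": TCP position; "tcp_rot": TCP orientation; "contact_force": force on the tool from outside, world axes, zero at the start; "ft_torque": the same for the moment, N m; "gripper_width": finger opening in mm; "grasp_force": force on a finger pad.
Only numpy, scipy, OpenCV 4.12 (cv2) and the standard library are available. Lean on these libraries where they do the work, as an engineer would, in place of code of your own. Each camera call takes 0.05 s, during which the arm holds its last target. There are 200 camera calls.

TASK

Move the four seasoning things from the wooden rack in front of the sink to the empty wooden rack on the right, standing each one upright on the middle of its own cork disc. Keep their order as counted from the tall end board of each rack: what stood next to the tall end with the steel bar in the old rack must stand next to the tall end in the new one, and so on along the row. Because the two tall ends lie on opposite sides, the row comes out reversed from left to right.

Things in the scene. Friction and masses are not known exactly. Their poses are not given: they have to be found in the camera images.
- mill_mid (a point): centre, half-way up, of the pepper mill: brown wood, waisted, small steel button on top, 58 mm across at the foot, round head 50 mm across from 94 to 119 mm above the foot, 130 mm tall; z up along its axis; loose, 0.13 to 0.23 kg
- salt_mid (a point): centre, half-way up, of the salt shaker: glass with a pale domed cap, the shortest, 44 mm across (34 mm from 74 mm up), 90 mm tall; z up; loose, 0.07 to 0.13 kg
- jar_mid (a point): centre, half-way up, of the slim spice jar: glass with a red screw cap and a label, 42 mm across (cap 45 mm, from 85 mm above the foot to the top), 106 mm tall; z up; loose, 0.08 to 0.14 kg
- tin_mid (a point): centre, half-way up, of the round white tin with a wooden lid and a small knob, the widest: body 66 mm across up to 62 mm above its foot, lid 68 mm across, 100 mm tall with the knob; the lid is fixed to it; z up; loose, 0.18 to 0.33 kg
- old_rack: fixed wooden rack in front of the sink, 84 mm (x) by 364 mm (y), holding the row at the start. Origin at the centre of its underside, z up. Four places at x = 0, y = -127.5, -42.5, 42.5, 127.5 mm, where cork discs bear the things 11 mm above the worktop; side lips 15 mm high. Tall end board (80 mm, two posts and a steel bar) at its +y end, low end board (22 mm) at its -y end
- new_rack: fixed wooden rack right of the sink, at an angle, empty at the start, 84 mm (x) by 364 mm (y). Origin at the centre of its underside, z up. Four cork discs, 70 mm across, tops 11 mm above the worktop, centred at x = 0, y = -127.5, -42.5, 42.5, 127.5 mm; side lips 15 mm high. Tall end board (80 mm, two posts and a steel bar) at its -y end, low end board (22 mm) at its +y end
- pad_mill: cork disc of the old rack, 70 mm across and 3 mm thick, on which the pepper mill stands at the start; fixed; it stays and so marks that thing's first place in the row. Origin at the centre of its underside
- pad_salt: cork disc of the old rack, 70 mm across and 3 mm thick, on which the salt shaker stands at the start; fixed; it stays and so marks that thing's first place in the row. Origin at the centre of its underside
- pad_jar: cork disc of the old rack, 70 mm across and 3 mm thick, on which the spice jar stands at the start; fixed; it stays and so marks that thing's first place in the row. Origin at the centre of its underside
- pad_tin: cork disc of the old rack, 70 mm across and 3 mm thick, on which the white tin stands at the start; fixed; it stays and so marks that thing's first place in the row. Origin at the centre of its underside

How it is judged (in metres and radians):
At the end, for the whole second after the job is handed in: Each thing stands upright (0.15 rad) and at rest on the new rack, foot on the disc (height within 6 mm), its axis within 15 mm along and across of the centre of the disc that has the same count from the tall end as its own disc in the old rack (((y of pad_mill in the frame of old_rack between -0.1475 and -0.1075 m and y of mill_mid in the frame of new_rack between 0.1125 and 0.1425 m) or (y of pad_mill in the frame of old_rack between -0.0625 and -0.0225 m and y of mill_mid in the frame of new_rack between 0.0275 and 0.0575 m) or (y of pad_mill in the frame of old_rack between 0.0225 and 0.0625 m and y of mill_mid in the frame of new_rack between -0.0575 and -0.0275 m) or (y of pad_mill in the frame of old_rack between 0.1075 and 0.1475 m and y of mill_mid in the frame of new_rack between -0.1425 and -0.1125 m)) and x of mill_mid in the frame of new_rack between -0.015 and 0.015 m and z of mill_mid in the frame of new_rack between 0.07 and 0.082 m and angle between each of mill_mid, salt_mid, jar_mid, tin_mid's own z axis and vertical below 0.15 rad and linear speed of each of mill, salt, jar, tin below 0.02 m/s and angular speed of each of mill, salt, jar, tin below 0.2 rad/s and ((y of pad_salt in the frame of old_rack between -0.1475 and -0.1075 m and y of salt_mid in the frame of new_rack between 0.1125 and 0.1425 m) or (y of pad_salt in the frame of old_rack between -0.0625 and -0.0225 m and y of salt_mid in the frame of new_rack between 0.0275 and 0.0575 m) or (y of pad_salt in the frame of old_rack between 0.0225 and 0.0625 m and y of salt_mid in the frame of new_rack between -0.0575 and -0.0275 m) or (y of pad_salt in the frame of old_rack between 0.1075 and 0.1475 m and y of salt_mid in the frame of new_rack between -0.1425 and -0.1125 m)) and x of salt_mid in the frame of new_rack between -0.015 and 0.015 m and z of salt_mid in the frame of new_rack between 0.05 and 0.062 m and ((y of pad_jar in the frame of old_rack between -0.1475 and -0.1075 m and y of jar_mid in the frame of new_rack between 0.1125 and 0.1425 m) or (y of pad_jar in the frame of old_rack between -0.0625 and -0.0225 m and y of jar_mid in the frame of new_rack between 0.0275 and 0.0575 m) or (y of pad_jar in the frame of old_rack between 0.0225 and 0.0625 m and y of jar_mid in the frame of new_rack between -0.0575 and -0.0275 m) or (y of pad_jar in the frame of old_rack between 0.1075 and 0.1475 m and y of jar_mid in the frame of new_rack between -0.1425 and -0.1125 m)) and x of jar_mid in the frame of new_rack between -0.015 and 0.015 m and z of jar_mid in the frame of new_rack between 0.058 and 0.07 m and ((y of pad_tin in the frame of old_rack between -0.1475 and -0.1075 m and y of tin_mid in the frame of new_rack between 0.1125 and 0.1425 m) or (y of pad_tin in the frame of old_rack between -0.0625 and -0.0225 m and y of tin_mid in the frame of new_rack between 0.0275 and 0.0575 m) or (y of pad_tin in the frame of old_rack between 0.0225 and 0.0625 m and y of tin_mid in the frame of new_rack between -0.0575 and -0.0275 m) or (y of pad_tin in the frame of old_rack between 0.1075 and 0.1475 m and y of tin_mid in the frame of new_rack between -0.1425 and -0.1125 m)) and x of tin_mid in the frame of new_rack between -0.015 and 0.015 m and z of tin_mid in the frame of new_rack between 0.055 and 0.067 m); the robot touches nothing.
It also fails if it takes over 118 s, if anything falls off the work surface, if the arm or the gripper's body presses on something with over 40 N, if the wrist force passes 120 N, or if a joint passes its speed limit or range.

## Working session

There is one attempt and no reset: what is moved stays moved. The work goes in short steps, Python scripts to look and compute and a tool call to move; the robot and the scene stay as the last step left them, time stands still between calls to the robot, and variables do not carry over. Pictures are saved under pics/ and viewed, at most 14 in all, crops included, and the job is handed in when it is done.

Besides the shell and the picture viewer there is one more tool, called after "Call:" in YAML: its name, and indented under it one key for each argument. arm_command: Moves the arm, as the interface text tells. Its arguments: {"type":"object","properties":{"steps":{"type":"array"},"force":{"type":"number"}},"required":["steps"]}

```bash
mkdir -p pics
python3 - <<'E'
from plant import *
import cv2
s=sense(); print({k:s[k] for k in ('t','eef_pos','tcp_rot','gripper_width')})
for n in ('top','side'):
    c=capture(n); cv2.imwrite(f'pics/{n}0.png',c['frame']); print(n,c['fx'],c['cx'],c['eye'],c['attitude'],c['dist'])
E
```

```text
{'t': 0.0, 'eef_pos': array([240.54235601, 522.03643244, 241.70889202]), 'tcp_rot': array([ 2.14212042e-01,  9.76787008e-01, -5.54224403e-04, -1.86670146e-04]), 'gripper_width': 85.16482195242857}
top 400.31024677114914 276.4786100834986 [397.51503399  32.0177602  972.1544862 ] [-0.7057732   0.706814   -0.03676188  0.03076877] [-0.09733919  0.          0.          0.          0.        ]
side 397.29917432153223 279.3711709181831 [  92.0477037  -662.41633531  703.80695069] [ 0.86932077 -0.23548845  0.12346111 -0.41663407] [-0.07262685  0.          0.          0.          0.        ]
```

View pics/top0.png

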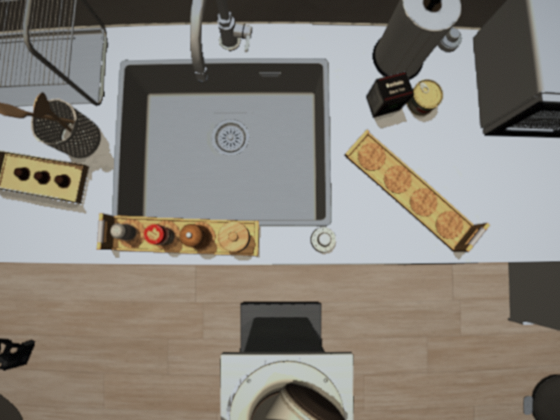

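View pics/side0.png

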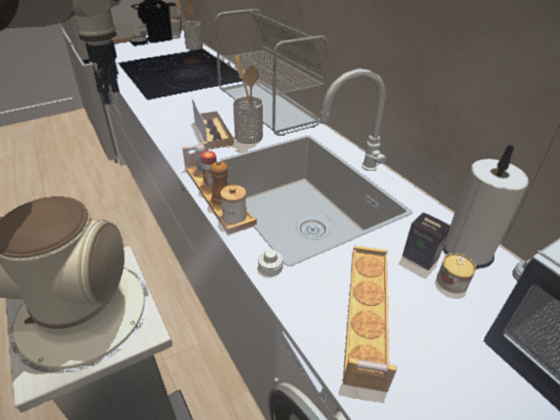

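The top view shows the old rack at (180,236) with its tall end on the left. From that end the order is salt (122,232), jar (156,234), mill (192,236), tin (234,237). The new rack runs from its low end (360,145) to its tall end (475,237), and there is a small white object at (323,240) between the racks.

```bash
cat > h.py <<'E'
from plant import *
import cv2, numpy as np
from scipy.spatial.transform import Rotation as R
def cloud(c):
    v,u=np.mgrid[0:420,0:560]; p=np.stack([u,v],-1).reshape(-1,1,2).astype(np.float32)
    K=np.array([[c['fx'],0,c['cx']],[0,c['fy'],c['cy']],[0,0,1.]])
    n=cv2.undistortPoints(p,K,np.array(c['dist'])).reshape(420,560,2)
    z=c['z_map'][...,None]
    P=np.concatenate([n*z,z],-1)@R.from_quat(c['attitude']).as_matrix().T+c['eye']
    P[c['z_map']==0]=np.nan
    return P
def circ(p):  # least-squares circle
    A=np.c_[2*p,np.ones(len(p))]; s=np.linalg.lstsq(A,(p**2).sum(1),rcond=None)[0]
    return s[:2],np.sqrt(s[2]+s[:2]@s[:2])
E
python3 - <<'E'
from h import *
np.set_printoptions(precision=1,suppress=True)
for n in ('top','side'):
    c=capture(n); P=cloud(c)
    print(n,'table',np.nanmedian(P[100:130,345:365,2]) if n=='top' else '')
    for q in ('mill_mid','salt_mid','jar_mid','tin_mid','old_rack','new_rack','pad_mill','pad_salt'):
        r=regions_of(n,q)
        for d in r[:5 if 'pad' in q else 2]:
            p=P[d['mask']]; p=p[~np.isnan(p[:,0])]
            if len(p)<5: continue
            zt=np.percentile(p[:,2],98)
            m=p[p[:,2]>zt-12][:,:2]
            (cx,cy),wh,a=cv2.minAreaRect(p[:,:2].astype(np.float32))
            print(q,round(d['conf'],2),d['rect'],len(p),'ztop',zt,'zmed',np.median(p[:,2]),'med',np.median(p[:,:2],0),'topmean',m.mean(0),'rng',np.ptp(m,axis=0),'rect',np.array([cx,cy,*wh,a]))
    if n=='top':
        q=P[228:252,310:337]; k=q[...,2]>10; print('obstacle z',np.nanmax(q[...,2]),q[k].mean(0))
E
```

```text
top table 0.3878407809079363
mill_mid 0.94 [179.7, 226.3, 211.3, 251.5] 662 ztop 140.13499480618935 zmed 122.25773376339623 med [428.2 201. ] topmean [430.  208.7] rng [31.7 30.3] rect [431.3 218.8  75.6  59.7  86.7]
salt_mid 0.66 [110.1, 222.7, 138.2, 241.0] 417 ztop 101.09980183330465 zmed 69.32698368849526 med [440.  370.6] topmean [441.3 377.3] rng [29.2 30.3] rect [442.7 389.6  64.9  46.3  85.9]
jar_mid 0.71 [142.1, 225.5, 175.5, 248.0] 551 ztop 119.99740667279457 zmed 115.3240478677942 med [432.6 280.1] topmean [433.1 288.6] rng [41.5 42.7] rect [436.6 306.5  81.4  46.4  85.3]
tin_mid 0.86 [219.8, 218.2, 250.7, 256.4] 757 ztop 108.40215091943715 zmed 93.30245750862946 med [427.3 117.6] topmean [427.8 120.8] rng [39.3 39.6] rect [428.5 119.2  63.9  64.    0.2]
old_rack 0.65 [93.4, 213.8, 258.5, 259.4] 2297 ztop 80.79636983732543 zmed 12.794092125172256 med [432.6 285.5] topmean [439.5 419.3] rng [ 82.  215.9] rect [441.4 266.9 403.3  99.4  88.2]
old_rack 0.18 [119.9, 221.3, 146.4, 249.5] 303 ztop 14.830254667261759 zmed 11.080992215963306 med [429.8 364.2] topmean [435.8 366.6] 
[... 1486 characters left out ...]
.73255456623284 zmed 71.8753349931842 med [420.7  99.9] topmean [427.5 116.8] rng [41.6 37.3] rect [484.8 257.8 370.1  71.7  66.9]
old_rack 0.56 [182.4, 144.5, 258.8, 234.5] 1001 ztop 80.35174744093308 zmed 14.080931146580042 med [408.2 249.5] topmean [434.5 420.9] rng [83.8 61.1] rect [488.8 316.8 506.5 191.3  88.1]
new_rack 0.64 [342.1, 245.1, 396.4, 389.7] 5803 ztop 78.56339374370569 zmed 11.03664074120718 med [ 514.  -339.1] topmean [ 424.  -438.8] rng [64.5 60.6] rect [ 544.3 -306.7  367.8   91.    48.2]
pad_salt 0.53 [189.5, 169.1, 200.9, 177.1] 65 ztop 17.16731448642159 zmed 11.198227798138305 med [417.4 374.1] topmean [417.4 374.5] rng [27.2 58.5] rect [416.6 376.   25.4  58.3  10.2]
```

```bash
cat > rack.py <<'E'
from h import *
np.set_printoptions(precision=1,suppress=True)
from scipy.optimize import minimize
from scipy.stats import trim_mean
out={}
for n in ('top','side'):
    c=capture(n); P=cloud(c).reshape(-1,3); P=P[~np.isnan(P[:,0])]
    for nm,x0,y0,th in (('new',536,-318,-np.pi/4),('old',433,250,0.)):
        k=(np.hypot(P[:,0]-x0,P[:,1]-y0)<260)&(P[:,2]>6)&(P[:,2]<90); q=P[k]
        c0=np.array([x0,y0],float); 
        if nm=='new': th=np.arctan2(-(1),1.1)  # guess, refined below
        best=None
        # maximise points inside an 84x364 box minus points in a margin ring just outside
        def cost(v):
            d=q[:,:2]-v[:2]; s,co=np.sin(v[2]),np.cos(v[2])
            lx=d[:,0]*co+d[:,1]*s; ly=-d[:,0]*s+d[:,1]*co
            ex=np.abs(lx)-42; ey=np.abs(ly)-182; e=np.maximum(ex,ey)
            w=(e<25)
            return -np.sum(w/(1+np.exp(e/1.0)))+np.sum(w/(1+np.exp(-e/1.0)))*.5
        for t in np.arange(-.25,.26,.05):
          for dx in (-15,0,15):
            r=minimize(cost,[c0[0]+dx,c0[1],th+t],method='Nelder-Mead',options=dict(initial_simplex=np.array([[c0[0]+dx,c0[1],th+t],[c0[0]+dx+10,c0[1],th+t],[c0[0]+dx,c0[1]+10,th+t],[c0[0]+dx,c0[1],th+t+.05]])))
            if best is None or r.fun<best.fun: best=r
        x,y,t=best.x; print(n,nm,best.x[:2],'yaw %.3f'%t,best.fun,len(q))
        ax=np.array([-np.sin(t),np.cos(t)])
        print(np.array([best.x[:2]+ax*v for v in (-127.5,-42.5,42.5,127.5)]).round(1).tolist())
E
python3 rack.py
```

```text
top new [ 542.9 -305. ] yaw -0.730 -4987.734341853913 7162
[[457.9, -400.0], [514.6, -336.7], [571.3, -273.4], [628.0, -210.1]]
top old [433.9 249.3] yaw -0.040 -3665.7507249985933 3807
[[428.8, 121.9], [432.2, 206.8], [435.6, 291.7], [439.0, 376.7]]
side new [ 540.6 -308.6] yaw -0.730 -5373.519881102364 8421
[[455.6, -403.6], [512.3, -340.3], [568.9, -277.0], [625.6, -213.6]]
side old [431.4 247.5] yaw -0.033 -2125.532014126962 2218
[[427.2, 120.1], [430.0, 205.0], [432.8, 290.0], [435.6, 375.0]]
```

Call:
arm_command:
  steps:
    - [[0.31,-0.67,0],[0,0,-0.84],1]
    - [[0.31,-0.67,0],[0,0,-0.84],1]
    - [[0.31,-0.67,0],[0,0,-0.84],1]
    - [[0.31,-0.67,0],[0,0,-0.84],1]
    - [[0.31,-0.67,0],[0,0,-0.84],1]
    - [[0.31,-0.67,0],[0,0,-0.84],1]
    - [[0.31,-0.67,0],[0,0,-0.84],1]
    - [[0.31,-0.67,0],[0,0,-0.84],1]
    - [[0.31,-0.67,0],[0,0,-0.84],1]
    - [[0.31,-0.67,0],[0,0,-0.84],1]
  force: 40

```text
t: 1.93
eef_pos: [333.9, 320.2, 242.4]
tcp_rot: [0.489, 0.872, 0.0, 0.0]
contact_force: [-0.0, -0.6, 1.1]
gripper_width: 85.2
grasp_force: 0.0
```

Call:
arm_command:
  steps:
    - [[0.31,-0.67,0],[0,0,-0.84],1]
    - [[0.31,-0.67,0],[0,0,-0.84],1]
    - [[0.31,-0.67,0],[0,0,-0.84],1]
    - [[0.31,-0.67,0],[0,0,-0.84],1]
    - [[0.31,-0.67,0],[0,0,-0.84],1]
    - [[0.31,-0.67,0],[0,0,-0.84],1]
    - [[0.31,-0.67,0],[0,0,-0.84],1]
    - [[0.31,-0.67,0],[0,0,-0.84],1]
    - [[0.31,-0.67,0],[0,0,-0.84],1]
    - [[0.31,-0.67,0],[0,0,-0.84],1]

```text
t: 2.77
eef_pos: [426.9, 119.1, 242.4]
tcp_rot: [0.72, 0.694, 0.0, 0.0]
contact_force: [0.2, 0.0, -0.3]
gripper_width: 85.3
grasp_force: 0.0
```

Call:
arm_command:
  steps:
    - [[0,0,0],[0,0,0],1]
    - [[0,0,0],[0,0,0],1]
    - [[0,0,0],[0,0,0],1]

```text
t: 3.02
eef_pos: [426.5, 120.4, 242.3]
tcp_rot: [0.719, 0.695, 0.0, -0.0]
contact_force: [0.3, -0.8, 0.4]
gripper_width: 85.7
grasp_force: 0.0
```

Call:
arm_command:
  steps:
    - [[0.05,0,-0.9],[0,0,0],1]
    - [[0,0,-0.9],[0,0,0],1]
    - [[0,0,-0.9],[0,0,0],1]
    - [[0,0,-0.9],[0,0,0],1]
    - [[0,0,-0.3],[0,0,0],1]
    - [[0,0,-0.3],[0,0,0],1]
    - [[0,0,0],[0,0,0],1]

```text
t: 3.6
eef_pos: [427.8, 120.6, 115.7]
tcp_rot: [0.719, 0.695, -0.0, -0.0]
contact_force: [0.9, 0.8, 0.6]
gripper_width: 85.5
grasp_force: 0.0
```

Run:
```python
from h import *
a=capture('side'); cv2.imwrite('pics/g1.png',cv2.resize(a['frame'][130:260,150:320],None,fx=4,fy=4,interpolation=cv2.INTER_CUBIC))
```

```text
(no output)
```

View pics/g1.png

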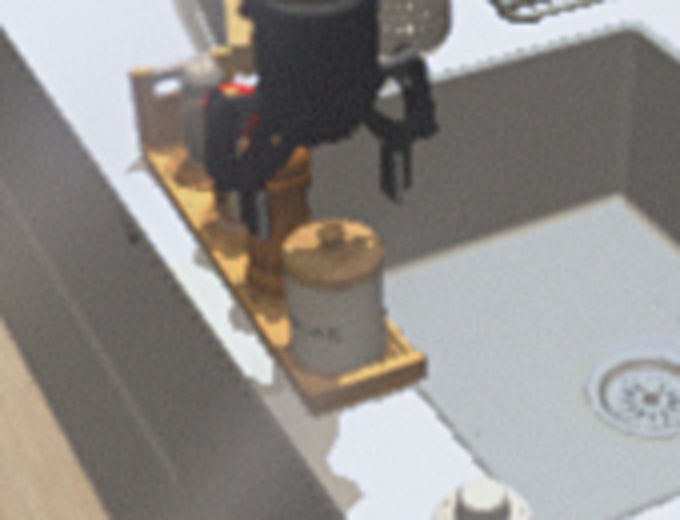

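The crop shows the fingertips at about (262,235) and (400,200), on either side of the tin lid, which spans (285–382, 250). They straddle it evenly, so I'll go down and grip.

Call:
arm_command:
  steps:
    - [[0,0,-0.4],[0,0,0],1]
    - [[0,0,-0.4],[0,0,0],1]
    - [[0,0,-0.4],[0,0,0],1]
    - [[0,0,-0.4],[0,0,0],1]
    - [[0,0,0],[0,0,0],1]
    - [[0,0,0],[0,0,0],1]

```text
t: 4.15
eef_pos: [428.6, 120.3, 69.3]
tcp_rot: [0.719, 0.695, 0.0, 0.0]
contact_force: [0.1, 0.3, 0.1]
gripper_width: 85.4
grasp_force: 0.0
```

Call:
arm_command:
  steps:
    - [[0,0,0],[0,0,0],-1]
    - [[0,0,0],[0,0,0],-1]
    - [[0,0,0],[0,0,0],-1]
    - [[0,0,0],[0,0,0],-1]
    - [[0,0,0],[0,0,0],-1]
    - [[0,0,0],[0,0,0],-1]
    - [[0,0,0],[0,0,0],-1]
    - [[0,0,0],[0,0,0],-1]
  force: 40

```text
t: 4.82
eef_pos: [428.9, 120.3, 69.8]
tcp_rot: [0.719, 0.695, 0.001, 0.001]
contact_force: [-3.8, 0.0, 10.2]
gripper_width: 64.3
grasp_force: 42.1
```

Call:
arm_command:
  steps:
    - [[0,0,0.5],[0,0,0],-1]
    - [[0,0,0.9],[0,0,0],-1]
    - [[0,0,0.9],[0,0,0],-1]
    - [[0,0,0.9],[0,0,0],-1]
    - [[0,0,0.8],[0,0,0],-1]
    - [[0,0,0.5],[0,0,0],-1]
    - [[0,0,0],[0,0,0],-1]

```text
t: 5.4
eef_pos: [429.3, 120.3, 206.9]
tcp_rot: [0.719, 0.695, 0.002, 0.002]
contact_force: [0.3, -0.4, -2.2]
gripper_width: 64.2
grasp_force: 47.4
```

Call:
arm_command:
  steps:
    - [[0.2,-0.35,0],[0,0,-0.3],-1]
    - [[0.41,-0.69,0],[0,0,-0.62],-1]
    - [[0.41,-0.69,0],[0,0,-0.62],-1]
    - [[0.41,-0.69,0],[0,0,-0.62],-1]
    - [[0.41,-0.69,0],[0,0,-0.62],-1]
    - [[0.41,-0.69,0],[0,0,-0.62],-1]
    - [[0.41,-0.69,0],[0,0,-0.62],-1]
    - [[0.41,-0.69,0],[0,0,-0.62],-1]

```text
t: 6.07
eef_pos: [520.3, -37.0, 201.6]
tcp_rot: [0.823, 0.569, -0.001, -0.001]
contact_force: [-0.0, 0.5, -2.9]
gripper_width: 64.4
grasp_force: 47.3
```

Call:
arm_command:
  steps:
    - [[0.41,-0.69,0],[0,0,-0.62],-1]
    - [[0.41,-0.69,0],[0,0,-0.62],-1]
    - [[0.41,-0.69,0],[0,0,-0.62],-1]
    - [[0.41,-0.69,0],[0,0,-0.62],-1]
    - [[0.41,-0.69,0],[0,0,-0.62],-1]
    - [[0.41,-0.69,0],[0,0,-0.62],-1]
    - [[0.41,-0.69,0],[0,0,-0.62],-1]
    - [[0.41,-0.69,0],[0,0,-0.62],-1]
    - [[0.2,-0.35,0],[0,0,-0.3],-1]
    - [[0,0,0],[0,0,0],-1]

```text
t: 6.9
eef_pos: [624.8, -213.9, 200.9]
tcp_rot: [0.913, 0.409, -0.001, -0.001]
contact_force: [-0.3, 0.1, -3.1]
gripper_width: 64.3
grasp_force: 47.3
```

Call:
arm_command:
  steps:
    - [[0,0,0],[0,0,0],-1]
    - [[0,0,0],[0,0,0],-1]

```text
t: 7.07
eef_pos: [624.1, -210.8, 202.5]
tcp_rot: [0.912, 0.411, -0.0, -0.001]
contact_force: [-0.5, 0.3, -2.7]
gripper_width: 64.0
grasp_force: 47.3
```

Call:
arm_command:
  steps:
    - [[0.09,-0.03,-0.5],[0,0,-0.08],-1]
    - [[0,0,-0.8],[0,0,0],-1]
    - [[0,0,-0.8],[0,0,0],-1]
    - [[0,0,-0.8],[0,0,0],-1]
    - [[0,0,-0.7],[0,0,0],-1]
    - [[0,0,-0.4],[0,0,0],-1]
    - [[0,0,-0.2],[0,0,0],-1]
    - [[0,0,0],[0,0,0],-1]
    - [[0,0,0],[0,0,0],-1]
    - [[0,0,0],[0,0,0],-1]

```text
t: 7.9
eef_pos: [627.9, -212.3, 78.8]
tcp_rot: [0.913, 0.408, 0.001, 0.001]
contact_force: [0.9, -0.2, -3.0]
gripper_width: 64.3
grasp_force: 47.3
```

Run:
```python
from h import *
s=sense(); print(s['eef_pos'],s['contact_force'])
a=capture('side'); cv2.imwrite('pics/g2.png',cv2.resize(a['frame'][180:340,300:480],None,fx=3.6,fy=3.6,interpolation=cv2.INTER_CUBIC))
```

```text
[ 627.91349367 -212.34761063   78.8164708 ] [ 0.88114404 -0.22768301 -3.00154293]
```

View pics/g2.png

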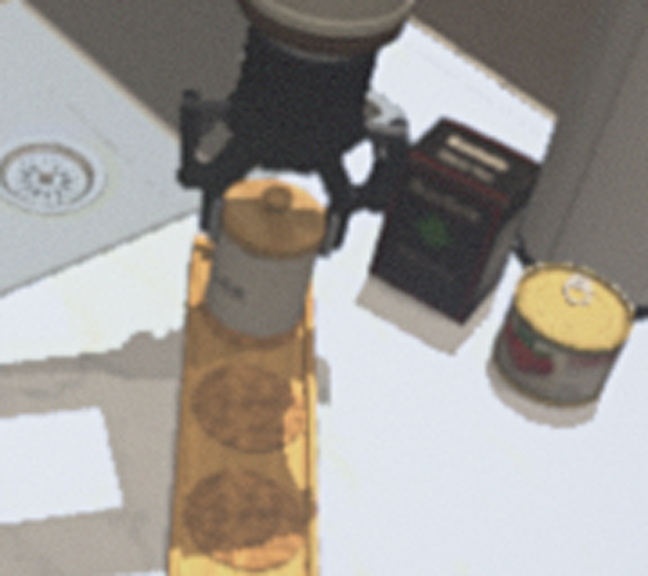

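The crop shows the tin just above the far disc at about (250,330). Its lean matches the perspective of the nearby box, which stands close to the right finger, so I'll measure that clearance.

Run:
```python
from h import *
np.set_printoptions(precision=0,suppress=True)
P=cloud(capture('side')).reshape(-1,3); P=P[~np.isnan(P[:,0])]
t=-.730; ex=np.array([np.cos(t),np.sin(t)]); ey=np.array([-np.sin(t),np.cos(t)])
d=P[:,:2]-[541.7,-306.8]; lx=d@ex; ly=d@ey
for zl,zh in ((2,15),(15,40),(40,60),(60,80),(80,100),(100,120),(120,150)):
  k=(P[:,2]>zl)&(P[:,2]<zh)&(lx>45)&(lx<140)&(ly>85)&(ly<200)
  if k.sum()>3: print(zl,k.sum(),'lx',np.percentile(lx[k],[1,10,50,90]),'ly',np.percentile(ly[k],[1,50,99]))
# tin: 
k=(abs(lx)<45)&(ly>70)&(ly<165)&(P[:,2]>18)&(P[:,2]<60); print('tin',lx[k].mean(),ly[k].mean(),np.percentile(lx[k],[2,98]),np.percentile(ly[k],[2,98]))
```

```text
2 215 lx [ 47.  58.  97. 131.] ly [ 89. 160. 191.]
15 209 lx [ 83.  88. 112. 134.] ly [155. 174. 192.]
40 173 lx [ 83.  89. 112. 135.] ly [155. 173. 192.]
60 176 lx [ 85.  90. 112. 134.] ly [156. 169. 192.]
80 193 lx [ 46.  89. 111. 134.] ly [121. 170. 189.]
100 281 lx [ 46.  93. 118. 136.] ly [118. 181. 200.]
120 111 lx [45. 48. 55. 64.] ly [114. 118. 138.]
tin -2.750795894691932 102.18111939031516 [-30.  30.] [ 94. 124.]
```

Call:
arm_command:
  steps:
    - [[0,0,-0.15],[0,0,0],-1]
    - [[0,0,-0.1],[0,0,0],-1]
    - [[0,0,0],[0,0,0],-1]
    - [[0,0,0],[0,0,0],-1]

```text
t: 8.33
eef_pos: [627.5, -212.3, 69.9]
tcp_rot: [0.913, 0.408, 0.0, 0.0]
contact_force: [0.4, 0.4, 1.9]
gripper_width: 64.1
grasp_force: 47.7
```

Call:
arm_command:
  steps:
    - [[0,0,0],[0,0,0],1]
    - [[0,0,0],[0,0,0],1]
    - [[0,0,0],[0,0,0],1]
    - [[0,0,0],[0,0,0],1]
    - [[0,0,0],[0,0,0],1]
    - [[0,0,0],[0,0,0],1]

```text
t: 8.83
eef_pos: [627.3, -212.2, 69.7]
tcp_rot: [0.913, 0.408, -0.0, -0.0]
contact_force: [0.4, -0.3, -0.4]
gripper_width: 85.3
grasp_force: 0.0
```

Call:
arm_command:
  steps:
    - [[0,0,0.3],[0,0,0],1]
    - [[0,0,0.7],[0,0,0],1]
    - [[0,0,1],[0,0,0],1]
    - [[0,0,1],[0,0,0],1]
    - [[0,0,1],[0,0,0],1]
    - [[0,0,0.8],[0,0,0],1]
    - [[0,0,0],[0,0,0],1]

```text
t: 9.42
eef_pos: [628.6, -212.8, 220.4]
tcp_rot: [0.913, 0.408, 0.003, 0.003]
contact_force: [0.7, -0.5, 0.3]
gripper_width: 85.6
grasp_force: 0.0
```

Call:
arm_command:
  steps:
    - [[-0.36,0.77,0],[0,0,0.55],1]
    - [[-0.36,0.77,0],[0,0,0.55],1]
    - [[-0.36,0.77,0],[0,0,0.55],1]
    - [[-0.36,0.77,0],[0,0,0.55],1]
    - [[-0.36,0.77,0],[0,0,0.55],1]
    - [[-0.36,0.77,0],[0,0,0.55],1]
    - [[-0.36,0.77,0],[0,0,0.55],1]
    - [[-0.36,0.77,0],[0,0,0.55],1]
    - [[-0.36,0.77,0],[0,0,0.55],1]

```text
t: 10.17
eef_pos: [529.4, -3.3, 214.1]
tcp_rot: [0.829, 0.56, 0.0, 0.0]
contact_force: [-0.1, 1.0, -0.1]
gripper_width: 85.4
grasp_force: 0.0
```

Call:
arm_command:
  steps:
    - [[-0.36,0.77,0],[0,0,0.55],1]
    - [[-0.36,0.77,0],[0,0,0.55],1]
    - [[-0.36,0.77,0],[0,0,0.55],1]
    - [[-0.36,0.77,0],[0,0,0.55],1]
    - [[-0.36,0.77,0],[0,0,0.55],1]
    - [[-0.36,0.77,0],[0,0,0.55],1]
    - [[-0.36,0.77,0],[0,0,0.55],1]
    - [[-0.36,0.77,0],[0,0,0.55],1]
    - [[-0.36,0.77,0],[0,0,0.55],1]

```text
t: 10.92
eef_pos: [432.1, 204.6, 214.2]
tcp_rot: [0.72, 0.694, 0.0, 0.0]
contact_force: [1.3, 0.4, 0.1]
gripper_width: 85.6
grasp_force: 0.0
```

Call:
arm_command:
  steps:
    - [[0,0,0],[0,0,0],1]
    - [[0,0,0],[0,0,0],1]
    - [[0,0,0],[0,0,0],1]

```text
t: 11.17
eef_pos: [433.0, 203.4, 214.0]
tcp_rot: [0.721, 0.693, 0.0, 0.0]
contact_force: [0.2, -0.1, -0.2]
gripper_width: 85.4
grasp_force: 0.0
```

```bash
cat > chk.py <<'E'
from h import *
import sys
np.set_printoptions(precision=1,suppress=True)
t=-.730; ex=np.array([np.cos(t),np.sin(t)]); ey=np.array([-np.sin(t),np.cos(t)])
for n in ('top','side'):
    P=cloud(capture(n)).reshape(-1,3); P=P[~np.isnan(P[:,0])]
    d=P[:,:2]-[541.7,-306.8]; lx=d@ex; ly=d@ey
    for c in (-127.5,-42.5,42.5,127.5):
        k=(abs(lx)<40)&(abs(ly-c)<40)&(P[:,2]>30)
        if k.sum()<10: continue
        zt=np.percentile(P[k,2],98); k&=P[:,2]>zt-20
        print(n,c,'ztop',zt,'lx',np.percentile(lx[k],[2,98]),'mid',np.percentile(lx[k],[2,98]).mean(),'ly',np.percentile(ly[k],[2,98]),'mid',np.percentile(ly[k],[2,98]).mean())
s=sense(); q=R.from_quat(s['tcp_rot']).as_matrix(); print(s['eef_pos'],np.degrees(np.arctan2(q[1,1],q[0,1])))
E
python3 chk.py
```

```text
top 127.5 ztop 108.70224404723692 lx [-30.6  29.4] mid -0.596468129665741 ly [ 97.9 158.7] mid 128.30829303040804
side 127.5 ztop 106.89882398575376 lx [-28.7  30.3] mid 0.7747418946999076 ly [ 94.9 154.9] mid 124.93414428575063
[433.3 202.9 213.8] -2.331265553375385
```

Call:
arm_command:
  steps:
    - [[-0.09,0.13,-0.6],[0,0,0],1]
    - [[0,0,-0.8],[0,0,0],1]
    - [[0,0,-0.8],[0,0,0],1]
    - [[0,0,-0.8],[0,0,0],1]
    - [[0,0,-0.4],[0,0,0],1]
    - [[0,0,-0.1],[0,0,0],1]
    - [[0,0,0],[0,0,0],1]
    - [[0,0,0],[0,0,0],1]

```text
t: 11.93
eef_pos: [430.9, 207.2, 109.6]
tcp_rot: [0.721, 0.693, 0.0, 0.0]
contact_force: [0.5, -0.1, 0.3]
gripper_width: 85.1
grasp_force: 0.0
```

Call:
arm_command:
  steps:
    - [[0,0,0],[0,0,0],-1]
    - [[0,0,0],[0,0,0],-1]
    - [[0,0,0],[0,0,0],-1]
    - [[0,0,0],[0,0,0],-1]
    - [[0,0,0],[0,0,0],-1]
    - [[0,0,0],[0,0,0],-1]
    - [[0,0,0],[0,0,0],-1]
    - [[0,0,0],[0,0,0],-1]
  force: 35

```text
t: 12.6
eef_pos: [430.7, 207.6, 109.7]
tcp_rot: [0.721, 0.693, 0.001, 0.0]
contact_force: [-0.5, -1.1, 8.4]
gripper_width: 45.8
grasp_force: 35.2
```

Call:
arm_command:
  steps:
    - [[0,0,0.4],[0,0,0],-1]
    - [[0,0,0.8],[0,0,0],-1]
    - [[0,0,0.9],[0,0,0],-1]
    - [[0,0,0.9],[0,0,0],-1]
    - [[0,0,0.9],[0,0,0],-1]
    - [[0,0,0.6],[0,0,0],-1]
    - [[0,0,0],[0,0,0],-1]
    - [[0,0,0],[0,0,0],-1]

```text
t: 13.27
eef_pos: [430.4, 207.6, 244.3]
tcp_rot: [0.721, 0.693, 0.001, 0.0]
contact_force: [-0.1, 0.4, -2.2]
gripper_width: 46.4
grasp_force: 36.4
```

Call:
arm_command:
  steps:
    - [[0.12,-0.4,0],[0,0,-0.25],-1]
    - [[0.23,-0.8,0],[0,0,-0.49],-1]
    - [[0.23,-0.8,0],[0,0,-0.49],-1]
    - [[0.23,-0.8,0],[0,0,-0.49],-1]
    - [[0.23,-0.8,0],[0,0,-0.49],-1]
    - [[0.23,-0.8,0],[0,0,-0.49],-1]
    - [[0.23,-0.8,0],[0,0,-0.49],-1]
    - [[0.23,-0.8,0],[0,0,-0.49],-1]
    - [[0.23,-0.8,0],[0,0,-0.49],-1]
    - [[0.23,-0.8,0],[0,0,-0.49],-1]

```text
t: 14.1
eef_pos: [495.6, -21.7, 242.3]
tcp_rot: [0.824, 0.566, -0.001, -0.001]
contact_force: [-0.2, -0.0, -1.8]
gripper_width: 46.4
grasp_force: 36.4
```

Call:
arm_command:
  steps:
    - [[0.23,-0.8,0],[0,0,-0.49],-1]
    - [[0.23,-0.8,0],[0,0,-0.49],-1]
    - [[0.23,-0.8,0],[0,0,-0.49],-1]
    - [[0.23,-0.8,0],[0,0,-0.49],-1]
    - [[0.23,-0.8,0],[0,0,-0.49],-1]
    - [[0.23,-0.8,0],[0,0,-0.49],-1]
    - [[0.23,-0.8,0],[0,0,-0.49],-1]
    - [[0.23,-0.8,0],[0,0,-0.49],-1]
    - [[0.23,-0.8,0],[0,0,-0.49],-1]
    - [[0.23,-0.8,0],[0,0,-0.49],-1]

```text
t: 14.93
eef_pos: [564.8, -261.5, 241.9]
tcp_rot: [0.909, 0.418, -0.001, -0.001]
contact_force: [0.3, 0.5, -1.7]
gripper_width: 46.3
grasp_force: 36.4
```

Call:
arm_command:
  steps:
    - [[0.14,-0.4,0],[0,0,-0.25],-1]
    - [[0,0,0],[0,0,0],-1]
    - [[0,0,0],[0,0,0],-1]
    - [[0,0,0],[0,0,0],-1]
    - [[0,0,0],[0,0,0],-1]

```text
t: 15.35
eef_pos: [569.0, -271.5, 243.7]
tcp_rot: [0.911, 0.411, -0.0, -0.0]
contact_force: [-0.3, 0.3, -1.5]
gripper_width: 45.8
grasp_force: 36.5
```

Run:
```python
from h import *
s=sense(); q=R.from_quat(s['tcp_rot']).as_matrix(); print(s['eef_pos'],np.degrees(np.arctan2(q[1,1],q[0,1])),s['gripper_width'],s['contact_force'])
a=capture('side'); cv2.imwrite('pics/g3.png',cv2.resize(a['frame'][120:390,280:500],None,fx=2.2,fy=2.2,interpolation=cv2.INTER_CUBIC))
```

```text
[ 569.02439608 -271.45553511  243.68383066] -41.42417482436725 45.80803955620965 [-0.3204311   0.3277831  -1.45243121]
```

View pics/g3.png

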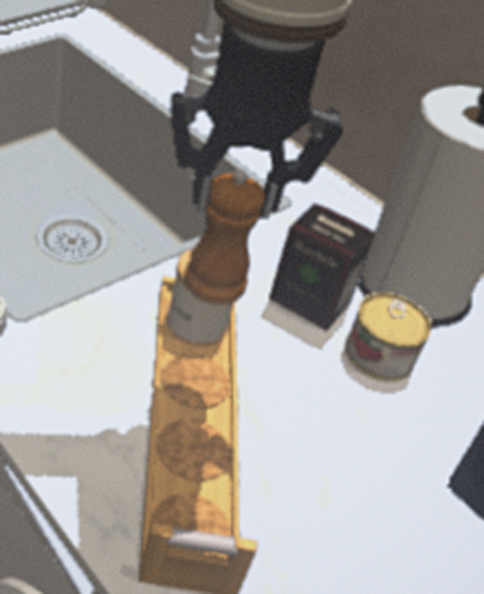

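The mill hangs upright in the jaws at about (228,235), and the tin is standing on the far disc. I'll lower the mill onto the next disc.

Call:
arm_command:
  steps:
    - [[0.04,-0.12,-0.4],[0,0,-0.1],-1]
    - [[0,0,-0.8],[0,0,0],-1]
    - [[0,0,-0.8],[0,0,0],-1]
    - [[0,0,-0.8],[0,0,0],-1]
    - [[0,0,-0.8],[0,0,0],-1]
    - [[0,0,-0.4],[0,0,0],-1]
    - [[0,0,-0.2],[0,0,0],-1]
    - [[0,0,-0.1],[0,0,0],-1]
    - [[0,0,0],[0,0,0],-1]
    - [[0,0,0],[0,0,0],-1]

```text
t: 16.23
eef_pos: [570.8, -276.3, 115.9]
tcp_rot: [0.913, 0.408, 0.0, 0.001]
contact_force: [-0.0, -0.6, -1.0]
gripper_width: 46.3
grasp_force: 36.5
```

```bash
python3 chk.py
```

```text
top -42.5 ztop 494.74737010840374 lx [-38.4  35.7] mid -1.3306236422437934 ly [-32.2  -3.9] mid -18.04864944929815
top 42.5 ztop 479.8730088650049 lx [-37.8  34.7] mid -1.5568975910760763 ly [ 4.  80.7] mid 42.35022999274145
top 127.5 ztop 490.357235860582 lx [-38.8  24.6] mid -7.103170065824756 ly [ 88.2 115.4] mid 101.81006997854863
side -42.5 ztop 491.3562411470501 lx [-38.8  35.8] mid -1.472170578657284 ly [-36.2 -10.4] mid -23.26589647782697
side 42.5 ztop 478.25177510594125 lx [-36.7  30.8] mid -2.9310214849007767 ly [11.8 80.5] mid 46.177966869467305
side 127.5 ztop 489.87504710234936 lx [-38.4  22.3] mid -8.048718125984484 ly [ 87.7 111. ] mid 99.3368762028222
[ 570.8 -276.4  116. ] -41.89670487535447
```

Now the last few millimetres, with a check for contact.

Call:
arm_command:
  steps:
    - [[0,0,-0.12],[0,0,0],-1]
    - [[0,0,-0.07],[0,0,0],-1]
    - [[0,0,0],[0,0,0],-1]
    - [[0,0,0],[0,0,0],-1]

```text
t: 16.67
eef_pos: [570.6, -276.2, 109.8]
tcp_rot: [0.913, 0.408, 0.0, 0.0]
contact_force: [-0.8, 0.6, 7.7]
gripper_width: 46.0
grasp_force: 37.2
```

Call:
arm_command:
  steps:
    - [[0,0,0],[0,0,0],1]
    - [[0,0,0],[0,0,0],1]
    - [[0,0,0],[0,0,0],1]
    - [[0,0,0],[0,0,0],1]
    - [[0,0,0],[0,0,0],1]
    - [[0,0,0],[0,0,0],1]
    - [[0,0,0],[0,0,0],1]

```text
t: 17.25
eef_pos: [570.3, -276.1, 109.0]
tcp_rot: [0.913, 0.408, -0.0, -0.0]
contact_force: [0.5, 0.8, -0.9]
gripper_width: 85.4
grasp_force: 0.0
```

Call:
arm_command:
  steps:
    - [[0,0,0.3],[0,0,0],1]
    - [[0,0,0.7],[0,0,0],1]
    - [[0,0,0.9],[0,0,0],1]
    - [[0,0,0.9],[0,0,0],1]
    - [[0,0,0.7],[0,0,0],1]
    - [[0,0,0],[0,0,0],1]

```text
t: 17.75
eef_pos: [571.4, -276.8, 219.9]
tcp_rot: [0.913, 0.408, 0.002, 0.003]
contact_force: [0.3, -0.1, 0.8]
gripper_width: 85.7
grasp_force: 0.0
```

Call:
arm_command:
  steps:
    - [[-0.21,0.86,0],[0,0,0.45],1]
    - [[-0.21,0.86,0],[0,0,0.45],1]
    - [[-0.21,0.86,0],[0,0,0.45],1]
    - [[-0.21,0.86,0],[0,0,0.45],1]
    - [[-0.21,0.86,0],[0,0,0.45],1]
    - [[-0.21,0.86,0],[0,0,0.45],1]
    - [[-0.21,0.86,0],[0,0,0.45],1]
    - [[-0.21,0.86,0],[0,0,0.45],1]
    - [[-0.21,0.86,0],[0,0,0.45],1]
    - [[-0.21,0.86,0],[0,0,0.45],1]

```text
t: 18.58
eef_pos: [506.8, -16.9, 214.5]
tcp_rot: [0.838, 0.546, 0.0, 0.0]
contact_force: [0.6, 0.3, -0.3]
gripper_width: 85.4
grasp_force: 0.0
```

Call:
arm_command:
  steps:
    - [[-0.21,0.86,0],[0,0,0.45],1]
    - [[-0.21,0.86,0],[0,0,0.45],1]
    - [[-0.21,0.86,0],[0,0,0.45],1]
    - [[-0.21,0.86,0],[0,0,0.45],1]
    - [[-0.21,0.86,0],[0,0,0.45],1]
    - [[-0.21,0.86,0],[0,0,0.45],1]
    - [[-0.21,0.86,0],[0,0,0.45],1]
    - [[-0.21,0.86,0],[0,0,0.45],1]
    - [[-0.21,0.86,0],[0,0,0.45],1]
    - [[-0.21,0.86,0],[0,0,0.45],1]

```text
t: 19.42
eef_pos: [443.8, 241.1, 214.5]
tcp_rot: [0.742, 0.67, 0.0, 0.0]
contact_force: [0.9, 1.4, 0.2]
gripper_width: 85.3
grasp_force: 0.0
```

Call:
arm_command:
  steps:
    - [[-0.21,0.86,0],[0,0,0.45],1]
    - [[-0.21,0.86,0],[0,0,0.45],1]
    - [[0,0,0],[0,0,0],1]
    - [[0,0,0],[0,0,0],1]
    - [[0,0,0],[0,0,0],1]
    - [[0,0,0],[0,0,0],1]

```text
t: 19.92
eef_pos: [432.0, 290.8, 214.2]
tcp_rot: [0.722, 0.692, -0.0, 0.0]
contact_force: [0.4, -0.3, 1.2]
gripper_width: 85.4
grasp_force: 0.0
```

```bash
python3 chk.py
```

```text
top 42.5 ztop 140.77297854851187 lx [-20.9  20.3] mid -0.26484135054597857 ly [23.4 65.2] mid 44.32573021256855
top 127.5 ztop 108.7277446540499 lx [-30.4  29.1] mid -0.6783954337744991 ly [ 97.8 158.3] mid 128.05827528721034
side 42.5 ztop 137.306235401734 lx [-22.1  21.1] mid -0.4828826639811581 ly [20.1 56.7] mid 38.392432425050316
side 127.5 ztop 108.16002094537828 lx [-28.7  30.3] mid 0.7943644139075374 ly [ 98.5 154.5] mid 126.50426684150108
[432.  290.7 214.2] -2.380543773060183
```

Call:
arm_command:
  steps:
    - [[0.03,-0.04,-0.6],[0,0,0],1]
    - [[0,0,-0.9],[0,0,0],1]
    - [[0,0,-0.9],[0,0,0],1]
    - [[0,0,-0.9],[0,0,0],1]
    - [[0,0,-0.8],[0,0,0],1]
    - [[0,0,-0.5],[0,0,0],1]
    - [[0,0,-0.25],[0,0,0],1]
    - [[0,0,0],[0,0,0],1]
    - [[0,0,0],[0,0,0],1]

```text
t: 20.77
eef_pos: [433.1, 290.1, 69.2]
tcp_rot: [0.721, 0.693, 0.0, 0.0]
contact_force: [0.3, 0.0, 0.2]
gripper_width: 85.5
grasp_force: 0.0
```

Call:
arm_command:
  steps:
    - [[0,0,0],[0,0,0],-1]
    - [[0,0,0],[0,0,0],-1]
    - [[0,0,0],[0,0,0],-1]
    - [[0,0,0],[0,0,0],-1]
    - [[0,0,0],[0,0,0],-1]
    - [[0,0,0],[0,0,0],-1]
    - [[0,0,0],[0,0,0],-1]
    - [[0,0,0],[0,0,0],-1]
    - [[0,0,0],[0,0,0],-1]
  force: 30

```text
t: 21.52
eef_pos: [433.2, 290.5, 69.5]
tcp_rot: [0.721, 0.693, 0.001, 0.0]
contact_force: [-0.1, -0.5, 6.5]
gripper_width: 43.4
grasp_force: 23.5
```

A width of 43.4 mm with the weaker grip suggests only the pads' upper edge has the cap rim. I'll regrip on the middle of the cap.

Call:
arm_command:
  steps:
    - [[0,0,0],[0,0,0],1]
    - [[0,0,0],[0,0,0],1]
    - [[0,0,0],[0,0,0],1]
    - [[0,0,0],[0,0,0],1]
    - [[0,0,0],[0,0,0],1]
    - [[0,0,0],[0,0,0],1]
    - [[0,0,0.5],[0,0,0],1]
    - [[0,0,0.45],[0,0,0],1]
    - [[0,0,0],[0,0,0],1]
    - [[0,0,0],[0,0,0],1]

```text
t: 22.35
eef_pos: [432.9, 290.4, 97.4]
tcp_rot: [0.721, 0.693, 0.0, 0.0]
contact_force: [-0.2, 0.2, -0.3]
gripper_width: 85.3
grasp_force: 0.0
```

Call:
arm_command:
  steps:
    - [[0,0,0],[0,0,0],-1]
    - [[0,0,0],[0,0,0],-1]
    - [[0,0,0],[0,0,0],-1]
    - [[0,0,0],[0,0,0],-1]
    - [[0,0,0],[0,0,0],-1]
    - [[0,0,0],[0,0,0],-1]
    - [[0,0,0],[0,0,0],-1]
    - [[0,0,0],[0,0,0],-1]
    - [[0,0,0],[0,0,0],-1]
    - [[0,0,0],[0,0,0],-1]
  force: 30

```text
t: 23.18
eef_pos: [432.6, 290.3, 97.0]
tcp_rot: [0.721, 0.693, -0.0, -0.0]
contact_force: [1.1, 0.7, -2.0]
gripper_width: 43.8
grasp_force: 30.7
```

Call:
arm_command:
  steps:
    - [[0,0,0.4],[0,0,0],-1]
    - [[0,0,0.8],[0,0,0],-1]
    - [[0,0,0.9],[0,0,0],-1]
    - [[0,0,0.9],[0,0,0],-1]
    - [[0,0,0.9],[0,0,0],-1]
    - [[0,0,0.6],[0,0,0],-1]
    - [[0,0,0],[0,0,0],-1]
    - [[0,0,0],[0,0,0],-1]
    - [[0.05,-0.43,0],[0,0,-0.2],-1]

```text
t: 23.93
eef_pos: [433.6, 278.2, 231.5]
tcp_rot: [0.726, 0.688, -0.0, -0.0]
contact_force: [0.7, -0.6, -1.1]
gripper_width: 43.9
grasp_force: 31.0
```

Call:
arm_command:
  steps:
    - [[0.11,-0.87,0],[0,0,-0.41],-1]
    - [[0.11,-0.87,0],[0,0,-0.41],-1]
    - [[0.11,-0.87,0],[0,0,-0.41],-1]
    - [[0.11,-0.87,0],[0,0,-0.41],-1]
    - [[0.11,-0.87,0],[0,0,-0.41],-1]
    - [[0.11,-0.87,0],[0,0,-0.41],-1]
    - [[0.11,-0.87,0],[0,0,-0.41],-1]
    - [[0.11,-0.87,0],[0,0,-0.41],-1]
    - [[0.11,-0.87,0],[0,0,-0.41],-1]
    - [[0.11,-0.87,0],[0,0,-0.41],-1]

```text
t: 24.77
eef_pos: [466.4, 14.7, 231.0]
tcp_rot: [0.817, 0.576, -0.001, -0.001]
contact_force: [0.7, 0.6, -1.4]
gripper_width: 43.8
grasp_force: 31.0
```

Call:
arm_command:
  steps:
    - [[0.11,-0.87,0],[0,0,-0.41],-1]
    - [[0.11,-0.87,0],[0,0,-0.41],-1]
    - [[0.11,-0.87,0],[0,0,-0.41],-1]
    - [[0.11,-0.87,0],[0,0,-0.41],-1]
    - [[0.11,-0.87,0],[0,0,-0.41],-1]
    - [[0.11,-0.87,0],[0,0,-0.41],-1]
    - [[0.11,-0.87,0],[0,0,-0.41],-1]
    - [[0.11,-0.87,0],[0,0,-0.41],-1]
    - [[0.11,-0.87,0],[0,0,-0.41],-1]
    - [[0.11,-0.87,0],[0,0,-0.41],-1]

```text
t: 25.6
eef_pos: [499.2, -246.1, 230.9]
tcp_rot: [0.891, 0.454, -0.001, -0.001]
contact_force: [1.0, 0.5, -0.2]
gripper_width: 43.9
grasp_force: 31.0
```

Call:
arm_command:
  steps:
    - [[0.11,-0.87,0],[0,0,-0.41],-1]
    - [[0.11,-0.87,0],[0,0,-0.41],-1]
    - [[0.11,-0.87,0],[0,0,-0.41],-1]
    - [[0.1,-0.43,0],[0,0,-0.2],-1]
    - [[0,0,0],[0,0,0],-1]
    - [[0,0,0],[0,0,0],-1]
    - [[0,0,0],[0,0,0],-1]
    - [[0,0,0],[0,0,0],-1]

```text
t: 26.27
eef_pos: [512.9, -334.9, 232.1]
tcp_rot: [0.912, 0.41, -0.0, -0.0]
contact_force: [-0.3, 0.0, -0.3]
gripper_width: 43.4
grasp_force: 31.0
```

Run:
```python
from h import *
s=sense(); q=R.from_quat(s['tcp_rot']).as_matrix(); print(s['eef_pos'],np.degrees(np.arctan2(q[1,1],q[0,1])),s['gripper_width'],s['contact_force'])
a=capture('side'); cv2.imwrite('pics/g4.png',cv2.resize(a['frame'][120:400,280:500],None,fx=2.1,fy=2.1,interpolation=cv2.INTER_CUBIC))
```

```text
[ 512.92091486 -334.87890592  232.06503501] -41.5612738898051 43.39448425556132 [-0.25816743  0.00141851 -0.33546852]
```

View pics/g4.png

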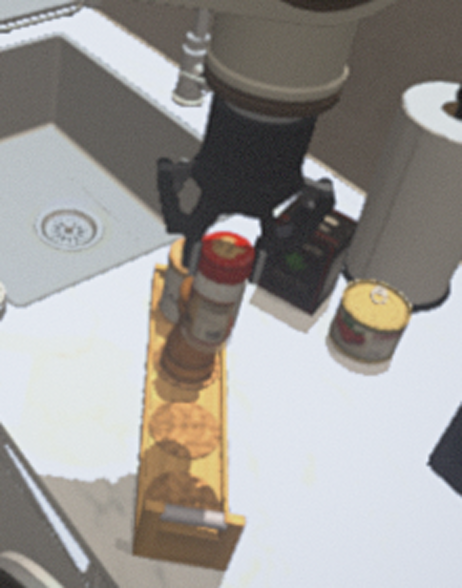

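The jar hangs straight from its cap at about (215,290), and the mill and tin stand behind it. Next I'll lower it onto the third disc.

Call:
arm_command:
  steps:
    - [[0.02,-0.11,-0.4],[0,0,-0.06],-1]
    - [[0,0,-0.8],[0,0,0],-1]
    - [[0,0,-0.8],[0,0,0],-1]
    - [[0,0,-0.8],[0,0,0],-1]
    - [[0,0,-0.8],[0,0,0],-1]
    - [[0,0,-0.45],[0,0,0],-1]
    - [[0,0,-0.2],[0,0,0],-1]
    - [[0,0,0],[0,0,0],-1]
    - [[0,0,0],[0,0,0],-1]
    - [[0,0,0],[0,0,0],-1]

```text
t: 27.15
eef_pos: [514.1, -339.4, 105.7]
tcp_rot: [0.913, 0.408, 0.0, 0.001]
contact_force: [-0.6, -0.0, -0.7]
gripper_width: 43.6
grasp_force: 31.0
```

Call:
arm_command:
  steps:
    - [[0,0,-0.1],[0,0,0],-1]
    - [[0,0,-0.04],[0,0,0],-1]
    - [[0,0,0],[0,0,0],-1]
    - [[0,0,0],[0,0,0],-1]

```text
t: 27.48
eef_pos: [513.7, -339.1, 100.5]
tcp_rot: [0.913, 0.408, 0.0, 0.0]
contact_force: [0.2, 0.1, -0.9]
gripper_width: 43.6
grasp_force: 31.0
```

Call:
arm_command:
  steps:
    - [[0,0,-0.06],[0,0,0],-1]
    - [[0,0,-0.05],[0,0,0],-1]
    - [[0,0,0],[0,0,0],-1]
    - [[0,0,0],[0,0,0],-1]

```text
t: 27.82
eef_pos: [513.6, -339.1, 96.9]
tcp_rot: [0.913, 0.408, -0.0, -0.0]
contact_force: [0.1, 0.5, -1.7]
gripper_width: 43.3
grasp_force: 31.2
```

Call:
arm_command:
  steps:
    - [[0,0,-0.05],[0,0,0],-1]
    - [[0,0,0],[0,0,0],-1]
    - [[0,0,0],[0,0,0],-1]

```text
t: 28.07
eef_pos: [514.1, -339.5, 96.5]
tcp_rot: [0.913, 0.408, 0.0, 0.001]
contact_force: [0.3, -0.7, 6.7]
gripper_width: 43.5
grasp_force: 31.7
```

Call:
arm_command:
  steps:
    - [[0,0,0],[0,0,0],1]
    - [[0,0,0],[0,0,0],1]
    - [[0,0,0],[0,0,0],1]
    - [[0,0,0],[0,0,0],1]
    - [[0,0,0],[0,0,0],1]
    - [[0,0,0],[0,0,0],1]
    - [[0,0,0],[0,0,0],1]

```text
t: 28.65
eef_pos: [513.6, -339.1, 95.5]
tcp_rot: [0.913, 0.408, -0.0, -0.0]
contact_force: [0.0, -0.3, -0.6]
gripper_width: 85.3
grasp_force: 0.0
```

Call:
arm_command:
  steps:
    - [[0,0,0.3],[0,0,0],1]
    - [[0,0,0.7],[0,0,0],1]
    - [[0,0,0.9],[0,0,0],1]
    - [[0,0,0.9],[0,0,0],1]
    - [[0,0,0.8],[0,0,0],1]
    - [[0,0,0.4],[0,0,0],1]
    - [[0,0,0],[0,0,0],1]

```text
t: 29.23
eef_pos: [514.3, -339.7, 219.1]
tcp_rot: [0.913, 0.408, 0.001, 0.002]
contact_force: [0.9, -0.7, 0.4]
gripper_width: 85.6
grasp_force: 0.0
```

Call:
arm_command:
  steps:
    - [[-0.09,0.88,0],[0,0,0.37],1]
    - [[-0.09,0.88,0],[0,0,0.37],1]
    - [[-0.09,0.88,0],[0,0,0.37],1]
    - [[-0.09,0.88,0],[0,0,0.37],1]
    - [[-0.09,0.88,0],[0,0,0.37],1]
    - [[-0.09,0.88,0],[0,0,0.37],1]
    - [[-0.09,0.88,0],[0,0,0.37],1]
    - [[-0.09,0.88,0],[0,0,0.37],1]
    - [[-0.09,0.88,0],[0,0,0.37],1]

```text
t: 29.98
eef_pos: [488.7, -100.2, 214.5]
tcp_rot: [0.859, 0.511, -0.0, -0.001]
contact_force: [1.4, -0.3, 0.8]
gripper_width: 85.2
grasp_force: 0.0
```

Call:
arm_command:
  steps:
    - [[-0.09,0.88,0],[0,0,0.37],1]
    - [[-0.09,0.88,0],[0,0,0.37],1]
    - [[-0.09,0.88,0],[0,0,0.37],1]
    - [[-0.09,0.88,0],[0,0,0.37],1]
    - [[-0.09,0.88,0],[0,0,0.37],1]
    - [[-0.09,0.88,0],[0,0,0.37],1]
    - [[-0.09,0.88,0],[0,0,0.37],1]
    - [[-0.09,0.88,0],[0,0,0.37],1]
    - [[-0.09,0.88,0],[0,0,0.37],1]

```text
t: 30.73
eef_pos: [464.3, 137.3, 214.7]
tcp_rot: [0.794, 0.608, -0.001, -0.0]
contact_force: [0.9, -0.6, -0.7]
gripper_width: 85.3
grasp_force: 0.0
```

Call:
arm_command:
  steps:
    - [[-0.09,0.88,0],[0,0,0.37],1]
    - [[-0.09,0.88,0],[0,0,0.37],1]
    - [[-0.09,0.88,0],[0,0,0.37],1]
    - [[-0.09,0.88,0],[0,0,0.37],1]
    - [[-0.09,0.88,0],[0,0,0.37],1]
    - [[-0.09,0.88,0],[0,0,0.37],1]
    - [[-0.09,0.88,0],[0,0,0.37],1]
    - [[-0.09,0.88,0],[0,0,0.37],1]
    - [[-0.09,0.88,0],[0,0,0.37],1]
    - [[0,0,0],[0,0,0],1]

```text
t: 31.57
eef_pos: [439.6, 377.0, 214.1]
tcp_rot: [0.717, 0.697, -0.001, -0.001]
contact_force: [0.6, 0.3, 0.1]
gripper_width: 85.3
grasp_force: 0.0
```

Call:
arm_command:
  steps:
    - [[0,0,0],[0,0,0],1]
    - [[0,0,0],[0,0,0],1]
    - [[0,0,0],[0,0,0],1]

```text
t: 31.82
eef_pos: [440.8, 372.9, 215.2]
tcp_rot: [0.719, 0.695, -0.0, -0.0]
contact_force: [-0.4, 0.0, 0.3]
gripper_width: 85.5
grasp_force: 0.0
```

```bash
python3 chk.py
python3 - <<'E'
from h import *
for n in ('side','top'):
    P=cloud(capture(n)).reshape(-1,3)
    k=(abs(P[:,0]-438)<40)&(abs(P[:,1]-377)<36)&(P[:,2]>20)&(P[:,2]<108)
    for zl in (30,50,70,88):
        q=P[k&(P[:,2]>zl)&(P[:,2]<zl+20)]
        if len(q)>8: print(n,zl,len(q),np.percentile(q[:,0],[2,98]),np.percentile(q[:,1],[2,98]))
E
```

```text
top -42.5 ztop 120.03171783321204 lx [-21.1  20.5] mid -0.2553782078318445 ly [-62.  -20.8] mid -41.410391293937856
top 42.5 ztop 140.179535506284 lx [-20.5  21.1] mid 0.32574910873706386 ly [22.9 66. ] mid 44.470654757717384
top 127.5 ztop 108.73433402542439 lx [-30.9  29.8] mid -0.5262372065567451 ly [ 97.8 158.7] mid 128.25038001728248
side -42.5 ztop 118.90919382147791 lx [-20.5  21. ] mid 0.2704224017845629 ly [-64.3 -23.8] mid -44.02264081538208
side 42.5 ztop 138.75648729193978 lx [-22.   20.9] mid -0.5551402447932734 ly [20.3 56.1] mid 38.18135719468914
side 127.5 ztop 108.17334243039376 lx [-28.6  30.3] mid 0.8562398712665544 ly [ 98.6 154.7] mid 126.63037548629931
[441.  372.9 215.6] -1.9697183801386002
side 30 79 [420.02261049 457.81328019] [358.13406773 381.11709432]
side 50 77 [422.30910207 457.79218512] [358.44119454 381.27341642]
side 70 64 [424.07451469 454.69208868] [362.35490102 381.43372306]
side 88 71 [424.50709337 454.20626156] [362.00555374 390.20239878]
top 30 68 [421.41907374 461.42118017] [358.05102411 383.6646244 ]
top 50 82 [423.41958033 457.97686771] [360.59196175 383.14878876]
top 70 56 [425.53664846 456.1778391 ] [362.87031798 386.09659741]
top 88 158 [426.9072377  455.86600674] [365.16861231 392.26150343]
```

Call:
arm_command:
  steps:
    - [[-0.03,0.15,-0.6],[0,0,0],1]
    - [[0,0,-0.9],[0,0,0],1]
    - [[0,0,-0.9],[0,0,0],1]
    - [[0,0,-0.9],[0,0,0],1]
    - [[0,0,-0.9],[0,0,0],1]
    - [[0,0,-0.6],[0,0,0],1]
    - [[0,0,-0.35],[0,0,0],1]
    - [[0,0,-0.15],[0,0,0],1]
    - [[0,0,0],[0,0,0],1]
    - [[0,0,0],[0,0,0],1]

```text
t: 32.85
eef_pos: [440.4, 378.4, 57.7]
tcp_rot: [0.719, 0.695, 0.001, 0.0]
contact_force: [-0.4, -0.4, 0.6]
gripper_width: 85.5
grasp_force: 0.0
```

Call:
arm_command:
  steps:
    - [[0,0,0],[0,0,0],-1]
    - [[0,0,0],[0,0,0],-1]
    - [[0,0,0],[0,0,0],-1]
    - [[0,0,0],[0,0,0],-1]
    - [[0,0,0],[0,0,0],-1]
    - [[0,0,0],[0,0,0],-1]
    - [[0,0,0],[0,0,0],-1]
    - [[0,0,0],[0,0,0],-1]
    - [[0,0,0],[0,0,0],-1]
    - [[0,0,0],[0,0,0],-1]
  force: 30

```text
t: 33.68
eef_pos: [440.0, 378.4, 57.4]
tcp_rot: [0.719, 0.695, 0.0, 0.0]
contact_force: [-1.8, -0.9, 8.3]
gripper_width: 37.8
grasp_force: 29.6
```

Call:
arm_command:
  steps:
    - [[0,0,0.3],[0,0,0],-1]
    - [[0,0,0.6],[0,0,0],-1]
    - [[0,0,0.8],[0,0,0],-1]
    - [[0,0,0.9],[0,0,0],-1]
    - [[0,0,0.9],[0,0,0],-1]
    - [[0,0,0.6],[0,0,0],-1]
    - [[0,0,0.3],[0,0,0],-1]
    - [[0,0,0],[0,0,0],-1]
    - [[0,0,0],[0,0,0],-1]
  force: 35

```text
t: 34.43
eef_pos: [439.7, 378.1, 188.1]
tcp_rot: [0.719, 0.695, -0.0, -0.0]
contact_force: [-0.4, 0.2, -1.4]
gripper_width: 37.4
grasp_force: 34.9
```

Run:
```python
from h import *
a=capture('side')['frame']; b=capture('top')['frame']
f=lambda i:cv2.resize(i,(400,400),interpolation=cv2.INTER_CUBIC)
cv2.imwrite('pics/g5.png',np.hstack([f(a[90:210,150:270]),f(b[180:300,50:170])]))
```

```text
(no output)
```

View pics/g5.png

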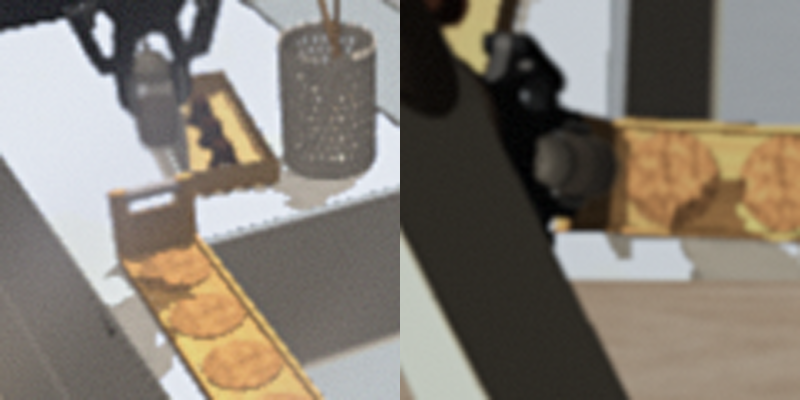

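The salt shaker is held in the jaws at (155,95) in the left panel, clear of the rack, and its lean fits the camera's perspective. I'll carry it across.

Call:
arm_command:
  steps:
    - [[0.02,-0.43,0],[0,0,-0.17],-1]
    - [[0.02,-0.87,0],[0,0,-0.33],-1]
    - [[0.02,-0.87,0],[0,0,-0.33],-1]
    - [[0.02,-0.87,0],[0,0,-0.33],-1]
    - [[0.02,-0.87,0],[0,0,-0.33],-1]
    - [[0.02,-0.87,0],[0,0,-0.33],-1]
    - [[0.02,-0.87,0],[0,0,-0.33],-1]
    - [[0.02,-0.87,0],[0,0,-0.33],-1]
    - [[0.02,-0.87,0],[0,0,-0.33],-1]
    - [[0.02,-0.87,0],[0,0,-0.33],-1]

```text
t: 35.37
eef_pos: [445.1, 128.7, 187.6]
tcp_rot: [0.791, 0.612, -0.001, -0.0]
contact_force: [0.5, 0.5, -1.3]
gripper_width: 37.8
grasp_force: 34.9
```

Call:
arm_command:
  steps:
    - [[0.02,-0.87,0],[0,0,-0.33],-1]
    - [[0.02,-0.87,0],[0,0,-0.33],-1]
    - [[0.02,-0.87,0],[0,0,-0.33],-1]
    - [[0.02,-0.87,0],[0,0,-0.33],-1]
    - [[0.02,-0.87,0],[0,0,-0.33],-1]
    - [[0.02,-0.87,0],[0,0,-0.33],-1]
    - [[0.02,-0.87,0],[0,0,-0.33],-1]
    - [[0.02,-0.87,0],[0,0,-0.33],-1]
    - [[0.02,-0.87,0],[0,0,-0.33],-1]
    - [[0.02,-0.87,0],[0,0,-0.33],-1]

```text
t: 36.2
eef_pos: [450.9, -132.1, 187.6]
tcp_rot: [0.856, 0.517, -0.0, -0.001]
contact_force: [0.7, -0.1, -1.7]
gripper_width: 37.9
grasp_force: 34.9
```

Call:
arm_command:
  steps:
    - [[0.02,-0.87,0],[0,0,-0.33],-1]
    - [[0.02,-0.87,0],[0,0,-0.33],-1]
    - [[0.02,-0.87,0],[0,0,-0.33],-1]
    - [[0.02,-0.87,0],[0,0,-0.33],-1]
    - [[0.02,-0.87,0],[0,0,-0.33],-1]
    - [[0.02,-0.87,0],[0,0,-0.33],-1]
    - [[0.02,-0.87,0],[0,0,-0.33],-1]
    - [[0.02,-0.87,0],[0,0,-0.33],-1]
    - [[0.02,-0.87,0],[0,0,-0.33],-1]
    - [[0.02,-0.87,0],[0,0,-0.33],-1]

```text
t: 37.03
eef_pos: [456.9, -392.9, 187.4]
tcp_rot: [0.91, 0.415, -0.0, -0.001]
contact_force: [0.3, -0.2, -0.9]
gripper_width: 37.7
grasp_force: 34.9
```

Call:
arm_command:
  steps:
    - [[0,-0.35,0],[0,0,-0.17],-1]
    - [[0,0,0],[0,0,0],-1]
    - [[0,0,0],[0,0,0],-1]
    - [[0,0,0],[0,0,0],-1]
    - [[0,0,0],[0,0,0],-1]
    - [[0,0,0],[0,0,0],-1]

```text
t: 37.53
eef_pos: [458.0, -401.3, 188.8]
tcp_rot: [0.912, 0.411, 0.0, 0.0]
contact_force: [0.0, -0.3, 0.1]
gripper_width: 37.9
grasp_force: 34.9
```

Run:
```python
from h import *
s=sense(); q=R.from_quat(s['tcp_rot']).as_matrix(); print(s['eef_pos'],np.degrees(np.arctan2(q[1,1],q[0,1])),s['gripper_width'],s['contact_force'])
a=capture('side')
P=cloud(a).reshape(-1,3); t=-.730
l=(P[:,:2]-[541.7,-306.8])@np.array([[np.cos(t),-np.sin(t)],[np.sin(t),np.cos(t)]])
for z0 in (142,155,165,175,185):
    k=(abs(l[:,0])<32)&(abs(l[:,1]+127.5)<32)&(P[:,2]>z0)&(P[:,2]<z0+10)
    if k.sum()>5: print(z0,k.sum(),np.percentile(l[k],[2,98],axis=0).round(1).tolist())
cv2.imwrite('pics/g6.png',cv2.resize(a['frame'][150:420,280:500],None,fx=2.2,fy=2.2,interpolation=cv2.INTER_CUBIC))
```

```text
[ 457.98054143 -401.26143507  188.78793253] -41.47772813666957 37.898182844804786 [ 0.00286412 -0.28920873  0.08779093]
142 58 [[-18.4, -144.1], [16.2, -129.3]]
155 82 [[-20.8, -144.9], [17.8, -126.5]]
165 94 [[-20.1, -146.0], [18.9, -130.2]]
175 140 [[-25.3, -145.4], [21.8, -131.5]]
185 183 [[-30.6, -143.6], [29.3, -123.7]]
```

View pics/g6.png

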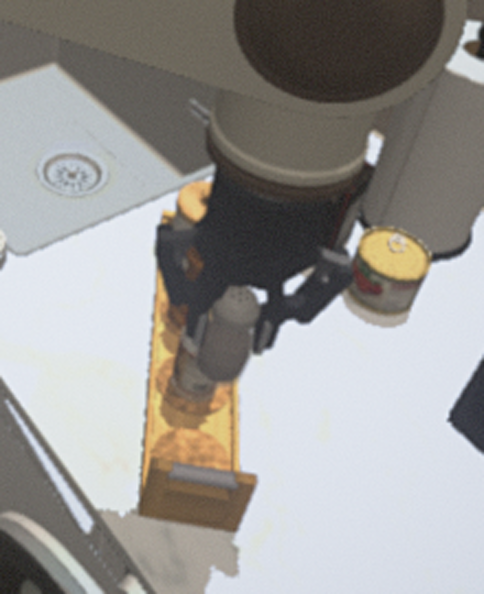

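The salt shaker is upright in the jaws at about (228,335), over the free disc next to the tall end at (190,445). Lowering it now.

Call:
arm_command:
  steps:
    - [[-0.04,-0.02,-0.4],[0,0,-0.08],-1]
    - [[0,0,-0.8],[0,0,0],-1]
    - [[0,0,-0.8],[0,0,0],-1]
    - [[0,0,-0.8],[0,0,0],-1]
    - [[0,0,-0.75],[0,0,0],-1]
    - [[0,0,-0.4],[0,0,0],-1]
    - [[0,0,-0.2],[0,0,0],-1]
    - [[0,0,0],[0,0,0],-1]
    - [[0,0,0],[0,0,0],-1]
    - [[0,0,0],[0,0,0],-1]

```text
t: 38.42
eef_pos: [457.1, -403.2, 65.5]
tcp_rot: [0.913, 0.408, 0.0, 0.001]
contact_force: [0.4, -0.1, -0.1]
gripper_width: 37.4
grasp_force: 34.9
```

Call:
arm_command:
  steps:
    - [[0,0,-0.1],[0,0,0],-1]
    - [[0,0,0],[0,0,0],-1]
    - [[0,0,0],[0,0,0],-1]

```text
t: 38.67
eef_pos: [456.7, -402.8, 61.4]
tcp_rot: [0.913, 0.408, 0.0, 0.0]
contact_force: [0.6, 0.1, -1.6]
gripper_width: 37.7
grasp_force: 34.9
```

Call:
arm_command:
  steps:
    - [[0,0,-0.1],[0,0,0],-1]
    - [[0,0,-0.03],[0,0,0],-1]
    - [[0,0,0],[0,0,0],-1]
    - [[0,0,0],[0,0,0],-1]

```text
t: 39.0
eef_pos: [456.8, -402.8, 57.5]
tcp_rot: [0.913, 0.408, 0.0, 0.0]
contact_force: [-0.6, 1.5, 5.2]
gripper_width: 37.9
grasp_force: 35.8
```

Contact is felt, so I'll release, lift away and check.

Call:
arm_command:
  steps:
    - [[0,0,0],[0,0,0],1]
    - [[0,0,0],[0,0,0],1]
    - [[0,0,0],[0,0,0],1]
    - [[0,0,0],[0,0,0],1]
    - [[0,0,0],[0,0,0],1]
    - [[0,0,0],[0,0,0],1]
    - [[0,0,0],[0,0,0],1]
    - [[0,0,0],[0,0,0],1]

```text
t: 39.67
eef_pos: [456.7, -402.7, 57.2]
tcp_rot: [0.913, 0.408, -0.0, -0.0]
contact_force: [0.2, -0.0, 1.0]
gripper_width: 85.2
grasp_force: 0.0
```

Call:
arm_command:
  steps:
    - [[0,0,0.3],[0,0,0],1]
    - [[0,0,0.7],[0,0,0],1]
    - [[0,0,0.9],[0,0,0],1]
    - [[0,0,0.9],[0,0,0],1]
    - [[0,0,0.9],[0,0,0],1]
    - [[0,0,0.9],[0,0,0],1]
    - [[0,0,0.6],[0,0,0],1]

```text
t: 40.25
eef_pos: [456.9, -402.9, 216.9]
tcp_rot: [0.913, 0.408, 0.0, 0.001]
contact_force: [1.1, -0.9, 1.7]
gripper_width: 85.6
grasp_force: 0.0
```

Call:
arm_command:
  steps:
    - [[0,0.8,0],[0,0,0],1]
    - [[0,0.8,0],[0,0,0],1]
    - [[0,0.8,0],[0,0,0],1]
    - [[0,0.8,0],[0,0,0],1]
    - [[0,0.8,0],[0,0,0],1]
    - [[0,0.8,0],[0,0,0],1]
    - [[0,0.8,0],[0,0,0],1]
    - [[0,0.8,0],[0,0,0],1]
    - [[0,0.8,0],[0,0,0],1]
    - [[0,0.8,0],[0,0,0],1]

```text
t: 41.08
eef_pos: [456.4, -161.6, 214.0]
tcp_rot: [0.913, 0.408, 0.0, 0.0]
contact_force: [0.8, -0.5, -0.4]
gripper_width: 85.4
grasp_force: 0.0
```

Call:
arm_command:
  steps:
    - [[0,0.8,0],[0,0,0],1]
    - [[0,0.8,0],[0,0,0],1]
    - [[0,0.8,0],[0,0,0],1]
    - [[0,0.8,0],[0,0,0],1]
    - [[0,0.8,0],[0,0,0],1]
    - [[0,0.8,0],[0,0,0],1]
    - [[0,0,0],[0,0,0],1]
    - [[0,0,0],[0,0,0],1]
    - [[0,0,0],[0,0,0],1]
    - [[0,0,0],[0,0,0],1]

```text
t: 41.92
eef_pos: [456.7, -19.4, 213.4]
tcp_rot: [0.913, 0.408, 0.0, 0.0]
contact_force: [-0.2, 0.1, -0.7]
gripper_width: 85.3
grasp_force: 0.0
```

```bash
python3 chk.py
python3 - <<'E'
from h import *
a=capture('side')['frame']; b=capture('top')['frame']
f=lambda i:cv2.resize(i,(400,400),interpolation=cv2.INTER_CUBIC)
cv2.imwrite('pics/g7.png',np.hstack([f(a[220:420,290:490]),f(b[110:270,335:495])]))
E
```

```text
top -127.5 ztop 101.64209990380857 lx [-15.7  12.6] mid -1.550985328637081 ly [-139.5 -110.1] mid -124.8256419528699
top -42.5 ztop 120.10867049366271 lx [-20.9  20.9] mid -0.002247178012202866 ly [-61.8 -20.8] mid -41.33788941559684
top 42.5 ztop 140.7012643720714 lx [-20.4  21.5] mid 0.5145028842062231 ly [22.9 65.6] mid 44.254263117836764
top 127.5 ztop 109.45532538677855 lx [-29.4  29.3] mid -0.04173402195694287 ly [ 97.7 158.1] mid 127.89887966820956
side -127.5 ztop 100.7980584731859 lx [-15.   15.6] mid 0.30872542301577965 ly [-142.1 -115.8] mid -128.94535415671515
side -42.5 ztop 118.84589644145693 lx [-20.5  20.9] mid 0.22364805033957502 ly [-64.  -23.4] mid -43.69122109283968
side 42.5 ztop 138.77079996540118 lx [-21.8  21.1] mid -0.3593530576784687 ly [20.2 55.8] mid 37.97644487300097
side 127.5 ztop 107.34494168314951 lx [-28.7  30.3] mid 0.7834038243845658 ly [ 98.7 154.1] mid 126.40568621914326
[456.6 -19.4 213.2] -41.92308685745333
```

View pics/g7.png

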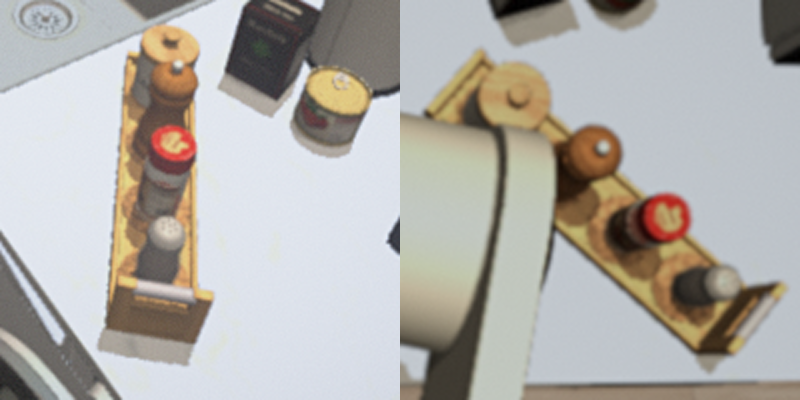

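All four things stand upright and centred on their discs: from the tall end, salt (165,250), jar (165,170), mill (168,110), tin (168,65) in the left panel. The measured offsets are within 5 mm and the arm is clear, so I'm handing in.

```bash
python3 -c "
from plant import *
print(sign_off())"
```

```text
the job is handed in; nothing more can be done
None
```

All four things stand upright on the new rack in their original order from the tall end (salt, jar, mill, tin), each measured within about 5 mm of its disc centre, and the job was handed in at about 42 s; no verdict was returned.

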